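Hold the swing leaf in its hinge block, holes lined up for the pin

ROBOT

A 7-joint arm with a two-finger parallel gripper is mounted at the origin on the work surface. World frame = base frame: x ahead of the robot, y to its left, z up, the work surface at z = 0. Lengths are in m, angles in rad, forces in N, time in s.
With the tool pointing down it reaches from about 0.425 to 0.875 m from the base axis. Payload 8.4 kg.
Tool frame: the origin (TCP) lies midway between the tips of the shut fingers; the grasp point (between the pads) lies bot.hold_point_z behind it (bot.hold_point_z is the distance from the TCP to the grasp point, in m); z points along the fingers, y is the line along which they close (so a half turn about z gives the same grasp; the last joint's range is limited). The gripper opens to 85 mm and grips with 20 to 120 N. Pads are 22 mm wide; open, the fingers measure 114 mm over their backs; the gripper's body (76 mm by 85 mm) begins 54 mm behind the grasp point. The pads swing forward as they close: fully open they stand 13 mm farther back than shut.
Start: joints at [-0.099, 0.333, 0.04, 1.465, -0.013, 1.343, -0.059], TCP at [0.65, -0, 0.231] pointing down, gripper open.
Joint ranges: [-2.58, 2.58], [-0.38, 2.09], [-1.3, 1.39], [0.25, 2.4], [-1.5, 4.64], [0.08, 2.09], [-2.65, 2.65]. Speed limits (rad/s): [2.22, 2.22, 2.79, 2.79, 3.14, 3.14, 3.14].

INTERFACE

Orientations are given as a rotation vector (axis times angle).
In Python, from workcell import get_obs, imaging, workorder, bot gives the robot as it stands.
- The arm moves only by the tool send_rows, never from a script. Its argument "steps" is a list of rows, each a list of 2 entries, a list of its own where there are three numbers: the shift along the tool's x, y, z in mm, then the turn about the tool's z in rad. In form: [[[tx, ty, tz], roll], ...]. A call has 1 to 10 rows; each row is the pose to reach, as a shift and turn from the pose commanded when the call began, along the tool's axes at that moment; what a row does not reach only later rows make up. A row lasts 1/10 s, in which the tool goes at most 50 mm and 8.59 degrees, less where a joint would pass 70% of its speed; a pose out of reach is approached as far as the arm can. A call with a gripper value outside its range is refused whole. "hand" is the opening, from 0 (shut) to 1 (fully open), set as the call begins (left out, the last holds). The fingers move at their own pace and stop on an object; "force" is the grip in N (left out, the last holds). Time passes only in rows, so rows that repeat a pose let the fingers close. It gives the time, the measured TCP pose, the force, the opening and the grip force at its end, in the units of the state.
- get_obs(): the state, without advancing time (a new reading comes with each control period).
- imaging.read_camera(name): name is "scene" or "side" or "wrist"; returns a dict with "image" (480x640x3 uint8, red, green, blue), "intrinsics" (3x3 intrinsics, pixels), "extrinsics" (4x4, takes a point from world to camera coordinates). Camera axes: x right, y down, z forward; pixel columns grow to the right and rows downward; lengths in m; the calibration is good to about 2 mm. A picture is of the moment at which its call begins. There is no depth.
- workorder.close_job(): hands the job in; it is judged then, once.
The state is a dict: "time": time; "joint_pos": joint angles; "joint_vel": joint speeds; "effort": joint torques, N m; "ee_pos": TCP position; "orientation": TCP orientation; "force": force on the tool from outside, world axes, zero at the start; "torque": the same for the moment, N m; "opening": opening from 0.0 (shut) to 1.0 (fully open); "grip_force": force on a finger pad.
Only numpy, scipy, OpenCV 4.12 (cv2) and the standard library are available. Lean on these libraries where they do the work, as an engineer would, in place of code of your own. Each camera call takes 0.05 s, during which the arm holds its last target. There are 200 camera calls.

TASK

I want to pin the steel swing leaf to the green hinge block of the tapping fixture and need you to hold it: pick the leaf up off the blue rack, slide its eye level and gently into the slot between the block's two knuckles until it is home at the back of the slot and the holes line up, the leaf pointing straight out of the slot. Finish while still gripping it and holding it there; do not let go. Leave everything else where it is.

Things in the scene. Friction and masses are not known exactly. Their poses are not given: they have to be found in the camera images.
- leaf: swing leaf: flat steel bar 12 mm thick, 26 wide, 140 long, about 0.3 kg, lying flat across the two ribs of the blue rack. Its +x end is a round eye, its -x end a square nose. Origin: on the underside at mid-width, 68 mm from the nose end, near the centre of mass and midway between the ribs: grip it there, fingers either side of the bar (across y). x along the bar to the eye, z up
- leaf_eye (a point): centre of the leaf's eye hole at mid-thickness: 55 mm from the leaf's origin along its x, 6 mm above its underside. The eye is 34 mm across, rims chamfered 2 mm, with a vertical 10 mm hole in a brass bush
- rack: blue plastic rack fixed to the bench, 180 x 140 mm, base 8 mm thick, with two ribs (8 mm thick, top 34 mm above the bench) at x = -45 and +45 mm, y from -60 to +20. The leaf lies on the ribs, underside 34 mm above the bench, about along the rack's x at y = -20. Origin: centre of its underside. Rack and fixture may swap sides and are turned
- fixture: tapping fixture fixed to the bench: steel plate 15 mm thick (x -185 to +65, y -88 to +88 mm) with a green hinge block. Origin on the vertical hinge axis at bench height; x runs from the slot's mouth to its back (the leaf's eye goes in along +x), z up. Block: lower knuckle 38 mm round, top 62 mm above the bench; upper knuckle from 76 to 92 mm; both with 10 mm brass-bushed holes
- hinge_axis (a point): on the hinge axis at mid-height of the slot, 69 mm above the bench: where the leaf's eye centre belongs. The slot is 14 mm high, edges chamfered 2.5 mm, with no side guides; behind it a rigid concave seat meets the eye when its hole is 0 to 1 mm past the axis (towards +x)
- slot_mouth (a point): mid-height of the slot at its open front, 19 mm before the hinge axis (fixture x = -19 mm)
- dial_top (a point): centre of the aluminium index dial on the fixture's plate, under the leaf once fitted: 100 mm across, at fixture x = -115 mm; its top is 27 mm, its hub (28 mm across) 34 mm above the bench; this point is on the hub
- pin: brass hinge pin, 8 mm thick, 60 mm long, standing head down on the rack's corner; the other worker will fit it. Leave it alone. Origin under its head
- blank: brass ring blank, 32 mm across, 12 mm high, lying on a corner of the fixture's plate. Leave it alone. Origin at its underside
- oil: white oil bottle with yellow label, 60 mm across, 150 mm high, at the back left. Leave it alone. Origin at its underside
- brush: hand brush lying on the left side of the bench. Leave it alone. Origin at its underside
- wrench: spanner lying on the right side of the bench. Leave it alone. Origin at its underside
- mallet: wooden-handled hammer lying on the left side of the bench. Leave it alone. Origin at its underside
- tub: red open tub of steel rings, 120 x 160 x 50 mm high, at the middle of the back. Leave it alone. Origin at its underside
- tapwrench: tap wrench, a 200 mm steel bar through a dark block, lying at the back right. Leave it alone. Origin at its underside
There are look-alikes about, which are no part of the job. Leave any purple or red look-alike of the leaf alone.

How it is judged:
By the outcome, as a careful person would: the job done as asked, in the order asked, and still so for the second after the job is handed in, while the arm keeps its last pose, push and grip.
It also fails if it takes over 38 s, if anything falls off the work surface, if the arm or the gripper's body presses on something with over 40 N, if the wrist force passes 120 N, or if a joint passes its speed limit or range.

## Working session

There is one attempt and no reset: what is moved stays moved. The work goes in short steps, Python scripts to look and compute and a tool call to move; the robot and the scene stay as the last step left them, time stands still between calls to the robot, and variables do not carry over. Pictures are saved under pics/ and viewed, at most 10 in all, crops included, and the job is handed in when it is done.

Besides the shell and the picture viewer there is one more tool, called in YAML: its name, and indented under it one key for each argument. send_rows: Moves the arm, as the interface text tells. Its arguments: {"type":"object","properties":{"steps":{"type":"array"},"hand":{"type":"number"},"force":{"type":"number"}},"required":["steps"]}

```bash
mkdir -p pics; cat > h.py <<'E'
import numpy as np, cv2
from scipy.spatial.transform import Rotation as R
from workcell import get_obs, imaging, workorder, bot
def snap(name,fn):
    d=imaging.read_camera(name); np.savez('pics/'+fn+'.npz',**d)
    cv2.imwrite('pics/'+fn+'.png',d['image'][:,:,::-1]); return d
def load(fn): return dict(np.load('pics/'+fn+'.npz'))
def ray(d,uv,z):
    K,E=d['intrinsics'],d['extrinsics']; Rm,t=E[:3,:3],E[:3,3]
    c=-Rm.T@t; v=Rm.T@np.linalg.inv(K)@np.array([uv[0],uv[1],1.])
    return c+v*(z-c[2])/v[2]
def proj(d,p):
    q=d['intrinsics']@(d['extrinsics'][:3,:3]@np.array(p)+d['extrinsics'][:3,3]); return q[:2]/q[2]
def crop(fn,x0,y0,x1,y1,out,s):
    im=cv2.imread('pics/'+fn+'.png')[y0:y1,x0:x1]; cv2.imwrite('pics/'+out+'.png',cv2.resize(im,None,fx=s,fy=s,interpolation=cv2.INTER_CUBIC))
E
python3 - <<'E'
from h import *
for n in ["scene","side"]: 
    d=snap(n,n+'0'); E=d['extrinsics']; print(n,-E[:3,:3].T@E[:3,3])
print(bot.hold_point_z,get_obs())
E
```

```text
scene [1.26825519 0.22360884 0.95899595]
side [-0.03858821 -1.09961592  0.8380341 ]
0.0187 {'time': 0.1, 'joint_pos': array([-0.09919091,  0.33383415,  0.0398892 ,  1.46617085, -0.01339517,
        1.34327223, -0.05847878]), 'joint_vel': array([ 0.0005384 , -0.00102296, -0.00137515, -0.00220034,  0.00086431,
       -0.00196509, -0.00047988]), 'effort': array([ 3.76442753e-03, -6.60015249e+01,  1.37005594e+00, -4.06471324e+01,
        1.68957113e-02,  9.04385961e-03,  1.07212072e-04]), 'ee_pos': array([ 6.49603334e-01, -4.15577296e-05,  2.30520216e-01]), 'orientation': array([-2.22080521e+00, -2.22076692e+00,  1.68696259e-03]), 'force': array([-0.01016753,  0.45674192, -0.11061781]), 'torque': array([ 0.02811154, -0.03949409, -0.05123288]), 'grip_force': 0.0, 'opening': 0.9974629848801605}
```

View pics/scene0.png

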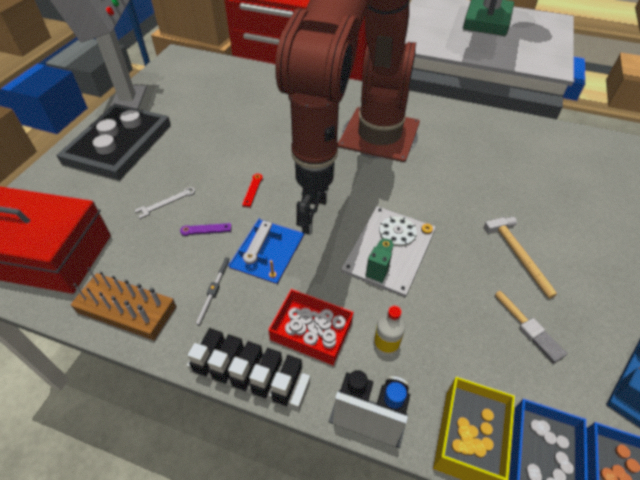

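View pics/side0.png

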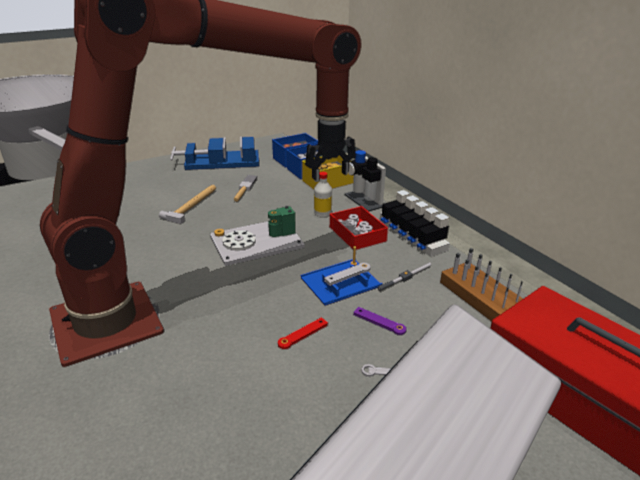

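The scene picture shows the rack with the leaf around (258,243), its eye near (250,258). The fixture has its dial at (398,230) and its block at (380,260). I'll enlarge both.

```bash
python3 - <<'E'
from h import *
a=cv2.imread('pics/scene0.png')
A=cv2.resize(a[205:295,225:315],None,fx=4.4,fy=4.4,interpolation=cv2.INTER_CUBIC)
B=cv2.resize(a[200:300,340:440],None,fx=3.96,fy=3.96,interpolation=cv2.INTER_CUBIC)
print(A.shape,B.shape)
cv2.imwrite('pics/c1.png',np.hstack([A,B]))
E
```

```text
(396, 396, 3) (396, 396, 3)
```

View pics/c1.png

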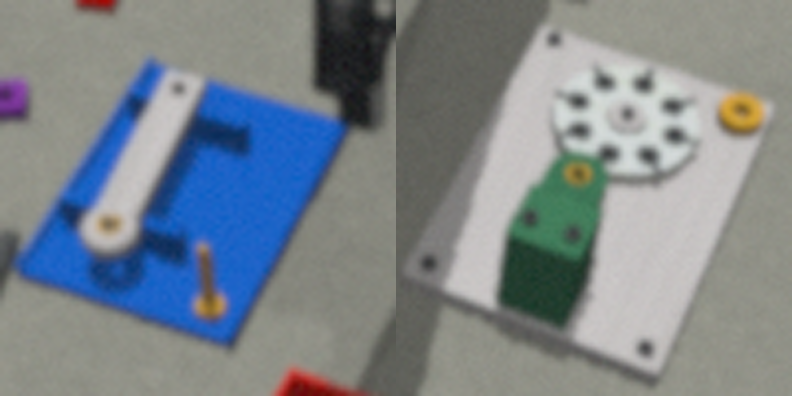

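The crops show the leaf's eye hole at scene pixel (250,256) and its nose end at (267.5,221.6). The upper knuckle hole is at (386,243.7), the dial hub at (398.3,229.3), and the plate corners are clear.

```bash
python3 - <<'E'
from h import *
d=load('scene0')
e=ray(d,(250,255.9),.046);n=ray(d,(267.5,221.6),.046);v=e-n
print('eye',e,'nose',n,np.linalg.norm(v),np.degrees(np.arctan2(v[1],v[0])),'origin',e-v/np.linalg.norm(v)*.055)
h=ray(d,(386,243.7),.092);u=ray(d,(398.3,229.3),.034);w=h-u
print('hinge',h,'hub',u,np.hypot(*w[:2]),np.degrees(np.arctan2(w[1],w[0])))
c=[ray(d,p,.015) for p in [(377.6,206.3),(435.2,226.5),(405.9,296.5),(342.3,269.4)]]
for i in range(4):
    s=c[(i+1)%4]-c[i]; print(c[i],np.linalg.norm(s),np.degrees(np.arctan2(s[1],s[0])))
w=get_obs(); print(R.from_rotvec(w['orientation']).as_matrix().round(3))
dw=snap('wrist','w0')
for p in (e,n,h): print(proj(dw,p))
E
```

```text
eye [ 0.65783405 -0.17044903  0.046     ] nose [ 0.5351585  -0.17601941  0.046     ] 0.12280195696592143 2.599865529011924 origin [ 0.60289066 -0.17294387  0.046     ]
hinge [0.53948558 0.14795695 0.092     ] hub [0.4303684  0.16174278 0.034     ] 0.1099845850963492 -7.200579599106454
[0.34735386 0.08420781 0.015     ] 0.17130008202012686 83.06557134429497
[0.36803549 0.25425483 0.015     ] 0.2542514091944653 -5.882368862206386
[0.62094811 0.2281975  0.015     ] 0.17306510675908954 -98.2701172411699
[0.59605441 0.05693211 0.015     ] 0.2501917876262546 173.7412226753756
[[ 0.     1.    -0.001]
 [ 1.    -0.    -0.   ]
 [-0.    -0.001 -1.   ]]
[325.33809413 361.86214208]
[214.21366575 365.9224396 ]
[158.73391595  17.989894  ]
```

send_rows:
  steps:
    - [[-43,-12,20],0.15]
    - [[-86,-24,40],0.3]
    - [[-130,-36,60],0.45]
    - [[-173,-47,80],0.6]
    - [[-173,-47,80],0.75]
    - [[-173,-47,80],0.9]
    - [[-173,-47,80],1.05]
    - [[-173,-47,80],1.2]
    - [[-173,-47,80],1.35]
    - [[-173,-47,80],1.48]
  hand: 1
  force: 60

```text
time: 1.15
ee_pos: [0.6028, -0.173, 0.151]
orientation: [-3.139, -0.133, 0.001]
force: [0.5, -0.8, 0.4]
opening: 0.999
grip_force: 0.0
```

send_rows:
  steps:
    - [[0,0,0],0.045]
    - [[0,0,0],0.045]
    - [[0,0,0],0.045]

```text
time: 1.45
ee_pos: [0.6029, -0.1729, 0.1511]
orientation: [-3.141, -0.075, 0.001]
force: [-0.1, 1.0, -0.5]
opening: 1.0
grip_force: 0.0
```

```bash
python3 - <<'E'
from h import *
d=snap('wrist','w1');o=get_obs();print(o['ee_pos'],R.from_rotvec(o['orientation']).as_matrix().round(3),o['joint_pos'].round(2),o['time'])
E=d['extrinsics'];print(-E[:3,:3].T@E[:3,3])
E
```

```text
[ 0.60288649 -0.17294235  0.15117305] [[ 0.999  0.047 -0.   ]
 [ 0.047 -0.999  0.   ]
 [-0.    -0.    -1.   ]] [-0.07  0.35  0.34  1.64 -0.13  1.18 -1.22] 1.5
[ 0.68447756 -0.16977963  0.2932631 ]
```

View pics/w1.png

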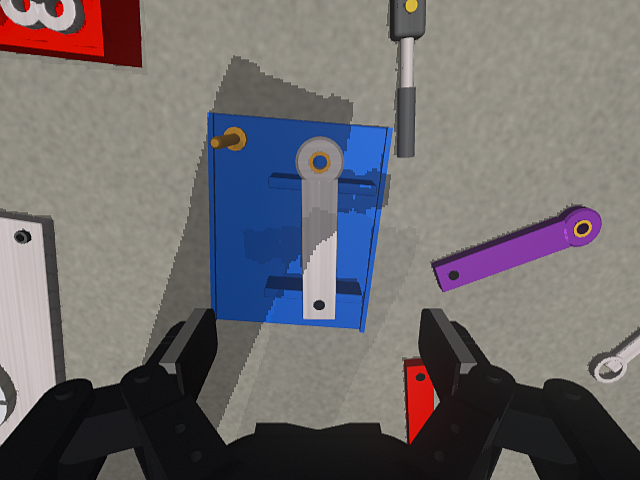

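The wrist view shows the leaf's eye hole at (320,162) and its nose end centred at (319,319).

```bash
python3 - <<'E'
from h import *
d=load('w1')
e=ray(d,(319.7,162),.046);n=ray(d,(319.2,319.5),.046);v=e-n;L=np.linalg.norm(v);y=np.arctan2(v[1],v[0])
o=e-v/L*.055
print(e,n,L,np.degrees(y),o)
Rm=R.from_rotvec(get_obs()['orientation']).as_matrix()
g=np.array([o[0],o[1],.040-.0187]); print('shift mm',Rm.T@(g-get_obs()['ee_pos'])*1000, 'roll',np.arctan2(Rm[1,0],Rm[0,0])-y)
E
```

```text
[ 0.65758916 -0.17269804  0.046     ] [ 0.53462881 -0.17850372  0.046     ] 0.12309733590069608 2.70326234789104 [ 0.60265036 -0.17529202  0.046     ]
shift mm [ -0.30974179   2.34638058 129.8729581 ] roll 0.00020471641021621578
```

send_rows:
  steps:
    - [[0,2.3,40],0]
    - [[0,2.3,80],0]
    - [[0,2.3,110],0]
    - [[0,2.3,125],0]
    - [[0,2.3,131],0]
    - [[0,2.3,131],0]
    - [[0,2.3,131],0]

```text
time: 2.2
ee_pos: [0.6042, -0.1756, 0.0219]
orientation: [3.14, 0.072, 0.003]
force: [-0.1, 0.4, -0.8]
opening: 0.999
grip_force: 0.0
```

send_rows:
  steps:
    - [[0,0,0],0]
    - [[0,0,0],0]
    - [[0,0,0],0]
    - [[0,0,0],0]
    - [[0,0,0],0]
    - [[0,0,0],0]
    - [[0,0,0],0]
    - [[0,0,0],0]
    - [[0,0,0],0]
    - [[0,0,0],0]
  hand: 0
  force: 60

```text
time: 3.2
ee_pos: [0.6033, -0.1752, 0.0208]
orientation: [-3.141, -0.072, -0.001]
force: [-2.1, 1.5, 5.5]
opening: 0.292
grip_force: 59.3
```

send_rows:
  steps:
    - [[0,0,-10],0]
    - [[0,0,-30],0]
    - [[0,0,-60],0]
    - [[0,0,-90],0]
    - [[0,0,-110],0]
    - [[0,0,-120],0]
  force: 80

```text
time: 3.8
ee_pos: [0.6035, -0.1757, 0.1424]
orientation: [3.14, 0.071, 0.003]
force: [0.3, -0.0, -4.8]
opening: 0.288
grip_force: 78.9
```

send_rows:
  steps:
    - [[-10,-22,0],0.01]
    - [[-28,-60,0],0.03]
    - [[-47,-100,0],0.05]
    - [[-66,-140,0],0.07]
    - [[-85,-180,0],0.09]
    - [[-104,-220,0],0.11]
    - [[-122,-260,0],0.13]
    - [[-140,-298,0],0.15]
    - [[-154,-328,0],0.16]
    - [[-162,-344,0],0.164]

```text
time: 4.8
ee_pos: [0.4233, 0.1633, 0.1397]
orientation: [3.136, -0.181, -0.002]
force: [-1.0, 0.4, -3.4]
opening: 0.288
grip_force: 79.2
```

send_rows:
  steps:
    - [[0,0,0],0]
    - [[0,0,0],0]
    - [[0,0,0],0]

```text
time: 5.1
ee_pos: [0.4257, 0.1598, 0.14]
orientation: [3.135, -0.188, -0.001]
force: [0.1, -0.3, -3.7]
opening: 0.289
grip_force: 79.2
```

```bash
python3 - <<'E'
from h import *
d=snap('wrist','w2');snap('scene','scene2');snap('side','side2');o=get_obs();print(o['ee_pos'],R.from_rotvec(o['orientation']).as_matrix().round(3),o['joint_pos'].round(2),o['time'])
E=d['extrinsics'];print(-E[:3,:3].T@E[:3,3])
E
```

```text
[0.42579638 0.16003484 0.14016025] [[ 0.993 -0.12  -0.   ]
 [-0.12  -0.993 -0.   ]
 [-0.     0.    -1.   ]] [-0.54  0.01  0.08  2.04 -0.    1.09 -2.15] 5.25
[0.50683783 0.14934425 0.28212471]
```

View pics/w2.png

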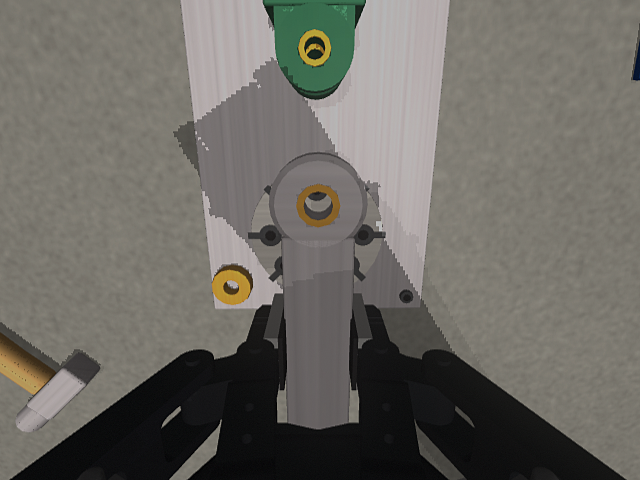

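The wrist view shows the knuckle hole at (314,48), the leaf's eye hole at (318,206) and both plate edges. The leaf points almost straight at the slot.

```bash
python3 - <<'E'
from h import *
d=load('w2');d0=load('scene0');o=get_obs();p=o['ee_pos'];zt=p[2]+.0132+.012
Rm=R.from_rotvec(o['orientation']).as_matrix()
ang=lambda v:np.degrees(np.arctan2(v[1],v[0]))
e=ray(d,(318,205.5),zt);b=ray(d,(317,424),zt); print('eye',e,'leafyaw?',ang(e-b),'toolyaw',ang(Rm[:,0]),'eye in tool',Rm.T@(e-p)*1000)
h=ray(d,(314.3,48),.092);print('hinge',h)
for a,c in [((182,0),(215,308)),((448,0),(424,308))]:
    A,C=ray(d,a,.015),ray(d,c,.015);print('plate edge',A,C,ang(A-C))
A,C=ray(d,(216,308),.015),ray(d,(423,307),.015);print('rear edge',A,C,np.linalg.norm(A-C),ang(A-C)-90,(A+C)/2)
m=(A+C)/2;print('axis from rear mid to hinge',ang(h-m),np.hypot(*(h-m)[:2]))
E
```

```text
eye [0.47987346 0.15225984 0.16536025] leafyaw? -7.034489637471375 toolyaw -6.870005522732791 eye in tool [ 54.61163756   1.25796976 -25.21523468]
hinge [0.53959352 0.14676278 0.092     ]
plate edge [0.59049419 0.22734062 0.015     ] [0.36723621 0.25332885 0.015     ] -6.639606133445119
plate edge [0.5701648  0.05639735 0.015     ] [0.34609229 0.07709439 0.015     ] -5.277299745899049
rear edge [0.36713512 0.25248631 0.015     ] [0.34715504 0.07791505 0.015     ] 0.17571092734333613 -6.529222500741909 [0.35714508 0.16520068 0.015     ]
axis from rear mid to hinge -5.77061464160883 0.18337771955627052
```

send_rows:
  steps:
    - [[0,0,15],-0.005]
    - [[0,0,40],-0.01]
    - [[0,0,65],-0.01]
    - [[0,0,82],-0.01]
    - [[0,0,90],-0.01]
    - [[0,0,90],-0.01]
    - [[0,0,90],-0.01]
    - [[0,0,90],-0.01]

```text
time: 6.05
ee_pos: [0.4263, 0.1612, 0.0513]
orientation: [-3.136, 0.17, -0.002]
force: [-0.4, 0.7, -5.2]
opening: 0.289
grip_force: 79.1
```

```bash
python3 - <<'E'
from h import *
d=snap('wrist','w3');snap('side','side3');o=get_obs();Rm=R.from_rotvec(o['orientation']).as_matrix();print(o['ee_pos'],Rm.round(4),o['force'],o['joint_pos'].round(2),o['time'])
# plate edge line fit in w2
w=load('w2');g=cv2.GaussianBlur(cv2.cvtColor(w['image'],cv2.COLOR_RGB2GRAY),(3,3),0).astype(float)
ang=lambda v:np.degrees(np.arctan2(v[1],v[0]))
for x0,x1,r in [((182),215,(5,120)),(448,424,(5,200))]:
    P=[]
    for y in range(*r,3):
        c=int(x0+(x1-x0)*y/308); s=np.abs(np.diff(g[y,c-8:c+9])); k=s.argmax()
        if s[k]>12: P.append(ray(w,(c-8+k+.5,y),.015)[:2])
    P=np.array(P,np.float32); L=cv2.fitLine(P,cv2.DIST_HUBER,0,1e-4,1e-4).ravel(); print(len(P),np.degrees(np.arctan(L[1]/L[0])))
crop('w3',200,0,440,330,'w3c',1.8)
E
```

```text
[0.42606766 0.16119641 0.05114559] [[ 9.941e-01 -1.080e-01  1.300e-03]
 [-1.080e-01 -9.941e-01  7.000e-04]
 [ 1.200e-03 -9.000e-04 -1.000e+00]] [ 0.8317599  -0.53738781 -3.48912238] [-0.54  0.13  0.08  2.13 -0.01  0.89 -2.13] 6.15
39 -6.4785366
65 -6.436984
```

View pics/w3c.png

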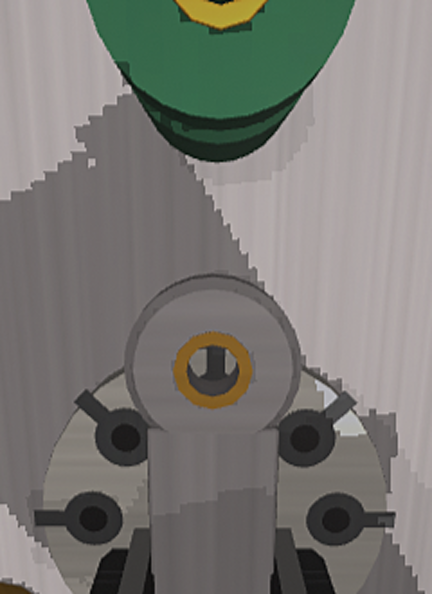

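The enlarged view shows the leaf eye centred at about (318.3,205.5) full-frame, and the knuckle ahead is cut off at the top. I'll fit edges and circles for the fine offsets.

```bash
python3 - <<'E'
from h import *
from scipy.optimize import least_squares
d=load('w3');o=get_obs();p=o['ee_pos'];Rm=R.from_rotvec(o['orientation']).as_matrix();zt=p[2]+.0252
im=d['image'];hsv=cv2.cvtColor(im,cv2.COLOR_RGB2HSV);ang=lambda v:np.degrees(np.arctan(v[1]/v[0]))
g=cv2.cvtColor(im,cv2.COLOR_RGB2GRAY).astype(float)
for c in (283,354):
    P=[]
    for y in range(250,290):
        s=np.abs(np.diff(g[y,c-6:c+7]));k=s.argmax();P.append(ray(d,(c-6+k+.5,y),zt)[:2])
    L=cv2.fitLine(np.array(P,np.float32),cv2.DIST_HUBER,0,1e-4,1e-4).ravel();print('leaf edge yaw',ang(L),'mean',np.mean(P,0))
e=ray(d,(318.3,205.5),zt);print('eye',e,'tool',ang(Rm[:,0]))
# knuckle top face: bright green boundary, lower edge
m=((hsv[...,0]>55)&(hsv[...,0]<95)&(hsv[...,1]>80)&(hsv[...,2]>85)).astype(np.uint8)
m=cv2.morphologyEx(m,cv2.MORPH_OPEN,np.ones((3,3)))
Q=[]
for x in range(256,388,3):
    ys=np.where(m[:90,x])[0]
    if len(ys) and ys.max()>3: Q.append((x,ys.max()+.5))
W=np.array([ray(d,q,.092)[:2] for q in Q])
f=lambda c:np.hypot(W[:,0]-c[0],W[:,1]-c[1])-.019
r=least_squares(f,[.5396,.1468],loss='soft_l1',f_scale=5e-4);print(len(Q),Q[::6],r.x,np.abs(f(r.x)).mean()*1e3)
a=np.radians(-6.46);fx=np.array([np.cos(a),np.sin(a)]);fy=np.array([-fx[1],fx[0]])
for h in (r.x,np.array([.5396,.1468])): print('to go fx,fy mm',(h-e[:2])@fx*1e3,(h-e[:2])@fy*1e3,'dz',(.069-(p[2]+.0192))*1e3)
E
```

```text
leaf edge yaw -8.004089 mean [0.45842578 0.16973676]
leaf edge yaw -6.3535953 mean [0.4556414  0.14389715]
eye [0.48037212 0.1541365  0.07634559] tool -6.2021972966536545
44 [(256, np.float64(20.5)), (274, np.float64(45.5)), (292, np.float64(57.5)), (310, np.float64(63.5)), (328, np.float64(64.5)), (346, np.float64(59.5)), (364, np.float64(50.5)), (382, np.float64(31.5))] [0.53980067 0.14671111] 0.12512459601871015
to go fx,fy mm 59.88665262247824 -0.691972192810097 dz -1.345591956072631
to go fx,fy mm 59.677251478664566 -0.6262205595721316 dz -1.345591956072631
```

send_rows:
  steps:
    - [[5,0.7,0.8],0]
    - [[12,0.7,1.3],0]
    - [[18,0.7,1.3],0]
    - [[21,0.7,1.3],0]
    - [[21,0.7,1.3],0]
    - [[21,0.7,1.3],0]
    - [[21,0.7,1.3],0]

```text
time: 6.85
ee_pos: [0.446, 0.158, 0.0489]
orientation: [3.137, -0.17, -0.001]
force: [-0.1, 0.3, -4.6]
opening: 0.288
grip_force: 79.1
```

```bash
python3 - <<'E'
from h import *
d=snap('side','side4');o=get_obs();Rm=R.from_rotvec(o['orientation']).as_matrix();p=o['ee_pos'];print(p,Rm[:,0].round(4),o['force'])
s=cv2.imread('pics/side4.png');h=[.5397,.1467,.069];q=proj(d,h);print(q, proj(d,p+Rm@[.055,0,-.0192]))
x,y=int(q[0]),int(q[1]);cv2.imwrite('pics/s4c.png',cv2.resize(s[y-45:y+45,x-80:x+40],None,fx=6,fy=6,interpolation=cv2.INTER_CUBIC))
E
```

```text
[0.44603595 0.15799334 0.04895741] [ 9.942e-01 -1.078e-01 -3.000e-04] [-0.64872041 -0.19718956 -3.33850013]
[273.14059846 219.17968826] [260.884063   221.77797186]
```

View pics/s4c.png

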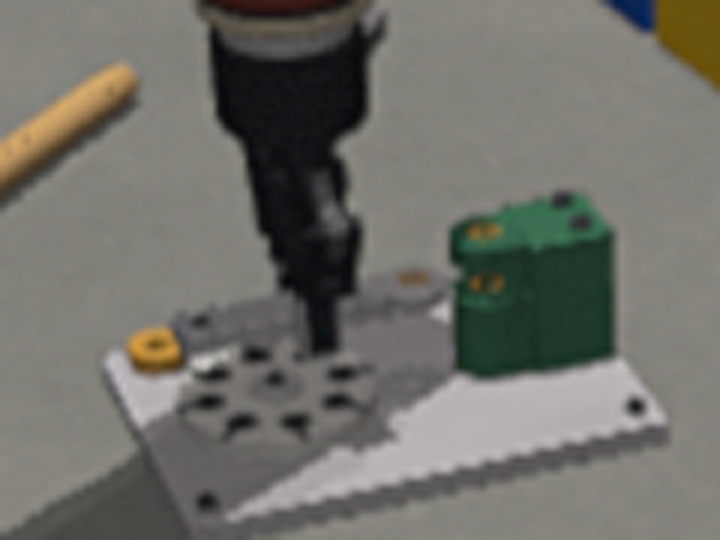

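The side crop shows the leaf level, its eye just short of the slot at the slot's height. The pose reads about 0.8 mm low, so I'll correct it and ease in.

send_rows:
  steps:
    - [[0,0,-0.7],0]
    - [[0,0,-0.7],0]
    - [[0,0,-0.7],0]

```text
time: 7.2
ee_pos: [0.4463, 0.158, 0.0498]
orientation: [-3.137, 0.17, -0.0]
force: [-0.3, 0.3, -2.9]
opening: 0.287
grip_force: 79.1
```

```bash
cat > st.py <<'E'
from h import *
P=[];F=[];Y=[]
for i in range(6):
    imaging.read_camera('wrist') if i else None
    o=get_obs();P.append(o['ee_pos']);F.append(o['force']);Rm=R.from_rotvec(o['orientation']).as_matrix();Y.append(np.degrees(np.arctan2(Rm[1,0],Rm[0,0])))
p=np.mean(P,0);a=np.radians(-6.46);fx=np.array([np.cos(a),np.sin(a)]);fy=np.array([-fx[1],fx[0]])
e=p+Rm@[.0546,.0010,-.0192];h=np.array([.5398,.1467,.069])
print('tcp',p,'std mm',np.std(P,0)*1e3,'F',np.mean(F,0),'yaw',np.mean(Y),'t',o['time'])
print('togo fx,fy,z mm',(h-e)[:2]@fx*1e3,(h-e)[:2]@fy*1e3,(h-e)[2]*1e3,'tilt',Rm[2].round(4))
E
python3 st.py
```

```text
tcp [0.44627833 0.15796737 0.04974288] std mm [0.00952182 0.02021077 0.026835  ] F [ 0.12242914  0.09747005 -3.84854883] yaw -6.199452378866465 t 7.45
togo fx,fy,z mm 39.59058399816811 0.07876880018621268 0.059947287860295795 tilt [-1.e-04  0.e+00 -1.e+00]
```

send_rows:
  steps:
    - [[4,0,0],0]
    - [[8,0,0],0]
    - [[12,0,0],0]
    - [[16,0.1,0],0]
    - [[20,0.1,0],0]
    - [[24,0.1,0],0]
    - [[28,0.1,0],0]
    - [[31,0.1,0],0]
    - [[34,0.1,0],0]
    - [[34,0.1,0],0]

```text
time: 8.45
ee_pos: [0.4805, 0.1541, 0.0497]
orientation: [-3.137, 0.17, -0.0]
force: [-0.3, 0.8, -3.9]
opening: 0.285
grip_force: 79.1
```

```bash
python3 st.py
```

```text
tcp [0.48006841 0.15418143 0.04968671] std mm [0.2175788  0.02626657 0.02785699] F [ 0.1320672   0.13444266 -3.79732321] yaw -6.201417661553582 t 8.7
togo fx,fy,z mm 5.586406881788162 0.03015388100843385 0.12343696594840914 tilt [-2.e-04  1.e-04 -1.e+00]
```

Free of contact inside the slot. I'll creep in until it seats.

send_rows:
  steps:
    - [[1,0,0],0]
    - [[2,0,0],0]
    - [[3,0,0],0]
    - [[4,0,0],0]
    - [[4.7,0,0],0]
    - [[5.3,0,0],0]
    - [[5.3,0,0],0]

```text
time: 9.4
ee_pos: [0.4855, 0.1536, 0.0497]
orientation: [-3.137, 0.17, -0.0]
force: [-0.6, -0.2, -3.9]
opening: 0.288
grip_force: 79.1
```

```bash
python3 st.py
```

```text
tcp [0.4853544 0.1536138 0.0497017] std mm [0.05096151 0.01072216 0.01561212] F [-0.62428962 -0.08100869 -3.36233624] yaw -6.201534171323874 t 9.65
togo fx,fy,z mm 0.2721471965864616 0.005727593808703014 0.10289866630253108 tilt [-1.e-04  0.e+00 -1.e+00]
```

send_rows:
  steps:
    - [[0.3,0,0],0]
    - [[0.6,0,0],0]
    - [[0.6,0,0],0]
    - [[0.6,0,0],0]

```text
time: 10.05
ee_pos: [0.4859, 0.1536, 0.0497]
orientation: [-3.137, 0.17, 0.0]
force: [0.5, -0.0, -3.7]
opening: 0.285
grip_force: 79.1
```

send_rows:
  steps:
    - [[0.3,0,0],0]
    - [[0.5,0,0],0]
    - [[0.5,0,0],0]
    - [[0.5,0,0],0]

```text
time: 10.45
ee_pos: [0.4864, 0.1535, 0.0497]
orientation: [3.137, -0.17, -0.0]
force: [-0.1, -0.4, -3.8]
opening: 0.287
grip_force: 79.1
```

```bash
python3 st.py
```

```text
tcp [0.48637939 0.1534874  0.04967989] std mm [0.01140012 0.00709549 0.01175046] F [-0.9104864   0.1954131  -3.68390155] yaw -6.2011452111445875 t 10.7
togo fx,fy,z mm -0.7619430585104221 0.020089400883680733 0.1288204487710498 tilt [-2.e-04  0.e+00 -1.e+00]
```

send_rows:
  steps:
    - [[0.3,0,0],0]
    - [[0.6,0,0],0]
    - [[0.6,0,0],0]
    - [[0.6,0,0],0]

```text
time: 11.1
ee_pos: [0.4865, 0.1535, 0.0495]
orientation: [3.137, -0.17, -0.002]
force: [-4.3, -0.1, -3.0]
opening: 0.288
grip_force: 79.2
```

send_rows:
  steps:
    - [[0.3,0,0],0]
    - [[0.6,0,0],0]
    - [[0.6,0,0],0]
    - [[0.6,0,0],0]

```text
time: 11.5
ee_pos: [0.4866, 0.1534, 0.0494]
orientation: [3.137, -0.169, -0.003]
force: [-6.3, 0.8, -2.7]
opening: 0.289
grip_force: 79.3
```

```bash
python3 st.py
```

```text
tcp [0.4865898  0.15343927 0.04936514] std mm [0.01188805 0.01421138 0.0112792 ] F [-6.70279032  0.23681293 -2.20061126] yaw -6.180306154529638 t 11.75
togo fx,fy,z mm -1.012085548665705 0.01308014669540547 0.5441309438663916 tilt [-2.e-03  5.e-04 -1.e+00]
```

Contact: about 6 N along the slot and almost none sideways. One look to confirm.

```bash
python3 - <<'E'
from h import *
d=snap('wrist','w5');s=snap('scene','sc5')
a=cv2.imread('pics/w5.png')[0:400,120:520];b=cv2.imread('pics/sc5.png')[200:300,340:440]
cv2.imwrite('pics/f5.png',np.hstack([a,cv2.resize(b,(400,400),interpolation=cv2.INTER_CUBIC)]))
E
```

```text
(no output)
```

View pics/f5.png

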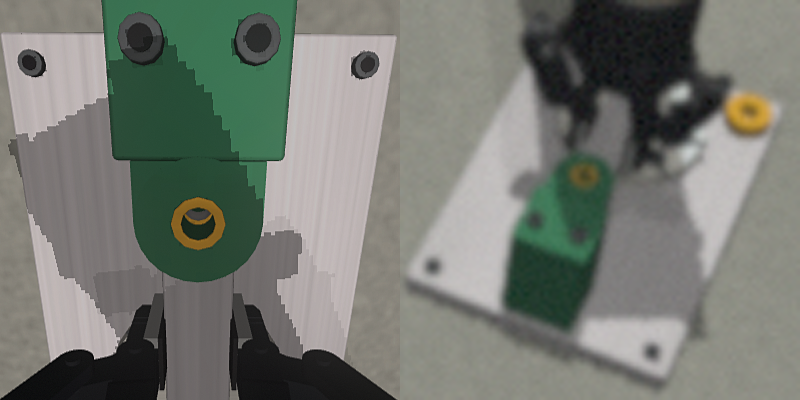

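The holes nearly coincide. I'll check the alignment through the upper hole by projecting the expected rims into an enlarged crop.

```bash
python3 - <<'E'
from h import *
d=load('w5');im=d['image'][:,:,::-1].copy()
x0,y0,S=283,187,8
c=cv2.resize(im[y0:y0+70,x0:x0+70],None,fx=S,fy=S,interpolation=cv2.INTER_CUBIC)
raw=c.copy()
h=ray(d,(318.3,222.5),.092);print(h)
t=np.linspace(0,2*np.pi,60);a=np.radians(-6.46);fx=np.array([np.cos(a),np.sin(a),0])
for z,r,off,col in [(.092,.005,0,(0,0,255)),(.076,.005,0,(255,0,0)),(.075,.005,0.0005,(0,255,0)),(.063,.005,0.0005,(255,255,0)),(.062,.005,0,(255,0,255))]:
    pts=np.array([(proj(d,[h[0]+r*np.cos(k),h[1]+r*np.sin(k),z]+fx*off)-[x0,y0])*S+S/2 for k in t],np.int32)
    cv2.polylines(c,[pts],True,col,1)
cv2.imwrite('pics/z5.png',np.hstack([raw,c])[:, :][:600]); im=cv2.imread('pics/z5.png');cv2.imwrite('pics/z5.png',cv2.resize(im,(800,400)))
E
```

```text
[0.53988588 0.1465725  0.092     ]
```

View pics/z5.png

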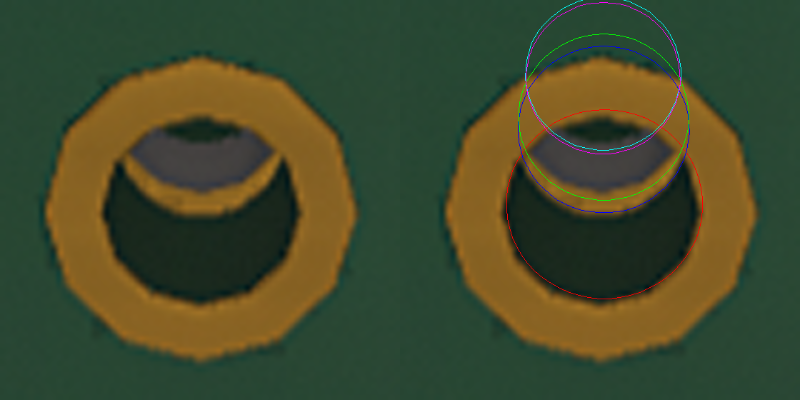

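The rims are centred sideways. The leaf is on the seat, about 1 mm past the axis as specified. I'll ease the push slightly, centre the height, and hold.

send_rows:
  steps:
    - [[-0.3,0,-0.3],0]
    - [[-0.3,0,-0.4],0]
    - [[-0.3,0,-0.4],0]
    - [[-0.3,0,-0.4],0]
    - [[-0.3,0,-0.4],0]

```text
time: 12.35
ee_pos: [0.4866, 0.1534, 0.0498]
orientation: [3.137, -0.169, -0.002]
force: [-4.7, 0.5, -4.1]
opening: 0.288
grip_force: 79.3
```

```bash
python3 st.py
```

```text
tcp [0.48657903 0.15343324 0.04977052] std mm [0.01485912 0.01789618 0.02117395] F [-4.8924208   0.50489934 -3.43013388] yaw -6.185886201393287 t 12.6
togo fx,fy,z mm -0.9915415876439707 0.024535768654290253 0.1088150184463954 tilt [-1.5e-03  4.0e-04 -1.0e+00]
```

Seated, centred and steady with a 5 N push, so I'm handing in.

```bash
python3 -c "
from workcell import workorder
print(workorder.close_job())"
```

```text
the job is handed in; nothing more can be done
None
```

The leaf is in the slot, home against the back seat with about 5 N of push, its holes lined up to about 1 mm and pointing straight out; the arm is still gripping it, and the job was handed in at about 12.6 s.

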